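Dock the dish stage plate on its locating pins

ROBOT

A 6-joint arm with a two-finger parallel gripper is mounted at the origin on a cart in front of the work surface, level with it; the furniture and walls round the work are solid. World frame = base frame: x ahead of the robot, y to its left, z up, the work surface at z = 0. Lengths are in m, angles in rad, forces in N, time in s.
With the tool pointing down it reaches from about 0.325 to 0.85 m from the base axis. Payload 15.5 kg.
Tool frame: the origin (TCP) lies midway between the tips of the shut fingers; the grasp point (between the pads) lies env.grip_depth behind it (env.grip_depth is the distance from the TCP to the grasp point, in m); z points along the fingers, y is the direction in which the jaws open and shut (so a half turn about z gives the same grasp; the last joint's range is limited). The gripper opens to 91 mm and grips with 3 to 60 N. Pads are 32 mm wide; open, the fingers measure 118 mm over their backs; the gripper's body (76 mm by 178 mm) begins 60 mm behind the grasp point.
Start: joints at [1.228, 0.494, 1.345, -0, 1.302, -0.096], TCP at [0.153, 0.606, 0.214] pointing down, gripper open.
Joint ranges: [-2.91, 2.91], [-0.82, 2.16], [0.22, 2.67], [-1.22, 4.37], [0.12, 2.79], [-3.08, 3.08]. Speed limits (rad/s): [1.89, 1.89, 2.57, 3.01, 3.01, 3.01].

INTERFACE

Orientations are given as a 3x3 rotation matrix whose columns are the frame's x, y, z axes.
In Python, from bench import env gives the robot as it stands. Calls block until the motion is done:
- env.movep(position, orientation): joint-space move of the TCP to a pose.
- env.move_l(position, rotation=None, speed=0.15): straight line of the TCP; rotation=None keeps the orientation; speed is the mean speed in m/s.
- env.move_j(angles): joint-space move.
- env.gripper_to(opening, grasp_force=None): finger opening in m; grasp_force is the grip in N (None keeps the last); returns when the fingers have stopped.
- env.wait(seconds).
- env.inverse_kinematics(position, orientation): joint angles nearest the present ones, or None.
- env.get_obs(): the state.
- env.snapshot(name): name is "scene" or "top"; returns a dict with "frame" (480x640x3 uint8, red, green, blue), "fx", "fy", "cx", "cy" (pixels), "k1" (the pictures are not rectified: a ray, as slopes to the right and down, at radius r is drawn at 1 + k1 r^2 times it, then the intrinsics apply), "rvec" (rotation vector, rad) and "tvec" (3), from world to camera coordinates, as OpenCV has them. Camera axes: x right, y down, z forward; pixel columns grow to the right and rows downward; lengths in m; the calibration is good to about 2 mm. A picture is of the moment at which its call begins. There is no depth.
A pose or a line that the arm cannot do raises env.PlanningError and nothing moves.
- env.finish_job(): hands the job in, once; it reports no verdict.
The state is a dict: "time": time; "q": joint angles; "joint_vel": joint speeds; "joint_torque": joint torques, N m; "ee_pos": TCP position; "eef_rot": TCP orientation; "ft_force": force on the tool from outside, world axes, zero at the start; "wrist_torque": the same for the moment, N m; "gripper_width": finger opening in m.
Only numpy, scipy, OpenCV 4.12 (cv2) and the standard library are available. Lean on these libraries where they do the work, as an engineer would, in place of code of your own. Each camera call takes 0.05 s, during which the arm holds its last target. There are 200 camera calls.

TASK

The aluminium dish stage plate has been left askew on its grey base, its far end propped up on the two locating pins. Gently nudge the plate across the base with the fingertips until both of its small holes drop over the two pins and it lies flat on the base. Only push it: do not lift it off or carry it, and leave the petri dish, the jar and the dropper bottle beside the base undisturbed.

Things in the scene. Friction and masses are not known exactly. Their poses are not given: they have to be found in the camera images.
- fixture: Fixed grey base block, top face 20 mm above its origin. Origin: on the table (z = 0), under where the plate's middle is when docked. Its x points roughly away from the robot, y roughly left; it spans x -125 to +90 mm, y -90 to +75 mm. Two pins (see points) stand on it; they alone stop the plate along x. The flush white square is a light window, only for looks.
- rail (a point): Middle of the inner face of the steel side rail along the base's left edge, at the top face, base x -15, y +60.5 mm. The rail is straight along the base's x (x -110 to +80 mm) and 18 mm high. A plate pushed flush against it is square and has its holes in line with the pins (0.5 mm off).
- stage_plate: Loose aluminium plate 160 (its x) x 120 (y) x 8 mm thick, 0.25 to 0.5 kg, with a 56 mm square window at x -28 mm. Origin: centre of its underside. At first it slopes up away from the robot by 0.07 rad, 20 to 34 mm short of home along the base's x, 4 to 18 mm right of it, turned up to 0.1 rad. Slides at 1 to 3 N. Docked: flat, origin 20 mm above the base's origin; pins then block sliding.
- pin_left (a point): Foot of the left locating pin, on the base's top face at base x +30, y +25 mm. Steel, 8 mm diameter, 10 mm high with a domed tip (top 3 mm); it stands 2 mm proud of the docked plate. Axes as the base's.
- pin_right (a point): Foot of the right locating pin, the same, at base x +30, y -25 mm.
- hole_left (a point): Centre of the plate's left 12 mm hole at the underside, plate x +30, y +25 mm. Axes as the plate's.
- hole_right (a point): Centre of the plate's right 12 mm hole at the underside, plate x +30, y -25 mm.
- near_edge (a point): Middle of the plate's near edge (facing the robot) at the underside, plate x -80 mm, y 0.
- petri_dish: Bystander: glass petri dish with lid, 68 mm diameter, 18 mm high, on the table to the left of the base. Origin: centre of its underside.
- jar: Bystander: white screw jar with a yellow band, 47 mm diameter, 56 mm high, on the table to the left of the base. Origin: centre of its underside.
- dropper: Bystander: dropper bottle with a red rubber bulb, 33 mm diameter, 99 mm high, on the table to the right of the base. Origin: centre of its underside.
Mind the look-alikes: they are no part of the job. Leave any green look-alike of the stage_plate alone.

How it is judged:
At the end, for the whole second after the job is handed in: Both holes of the plate are over their pins (hole centre within 3.5 mm of the pin centre), the plate lies flat on the base (underside within 2.5 mm of the top face at the middle and at the near edge, tilt under 0.015 rad) and is at rest (horizontal distance between hole_left and pin_left below 0.0035 m and horizontal distance between hole_right and pin_right below 0.0035 m and z of each of stage_plate, near_edge in the frame of fixture below 0.0225 m and angle between stage_plate's own z axis and vertical below 0.015 rad and linear speed of stage_plate below 0.01 m/s); the robot touches nothing.
It fails at once if the plate is lifted off the base or tipped up (z of near_edge in the frame of fixture above 0.032 m or z of stage_plate in the frame of fixture above 0.04 m or angle between stage_plate's own z axis and vertical above 0.2 rad).
It fails at once if the plate is pushed with more than 50 N (contact force between the fingers and stage_plate above 50 N).
It fails at once if the petri dish, the jar or the dropper bottle is moved more than 15 mm or tipped (distance of any of petri_dish, jar, dropper from where it was at the start of the episode above 0.015 m or angle between any of petri_dish, jar, dropper's own z axis and vertical above 0.3 rad).
It also fails if it takes over 40 s, if anything falls off the work surface, if the arm or the gripper's body presses on something with over 40 N, if the wrist force passes 120 N, or if a joint passes its speed limit or range.

## Working session

There is one attempt and no reset: what is moved stays moved. The work goes in short steps, each a Python script; the robot and the scene stay as the last script left them, time stands still between calls to the robot, and variables do not carry over. Pictures are saved under pics/ and viewed, about 8 in all and at most 12, crops included, and the job is handed in when it is done.

```bash
mkdir -p pics; ls
python3 - <<'E'
from bench import env
import cv2,pickle
d={}
for n in("scene","top"):
    s=env.snapshot(n);d[n]=s
    cv2.imwrite(f"pics/{n}0.png",s["frame"][:,:,::-1]); print(n,{k:v for k,v in s.items() if k!="frame"})
pickle.dump(d,open("s0.pkl","wb"))
o=env.get_obs();print(o["time"],o["ee_pos"],o["eef_rot"],o["gripper_width"],env.grip_depth)
E
```

```text
pics
scene {'fx': 505.68694805264084, 'fy': 505.68694805264084, 'cx': 322.39837376097285, 'cy': 240.77985459095893, 'k1': 0.04964070849444234, 'rvec': array([ 2.03157004, -1.2108599 ,  0.56058674]), 'tvec': array([-0.28906474,  0.39421577,  0.52619721])}
top {'fx': 601.7740652972631, 'fy': 601.7740652972631, 'cx': 322.53667230650126, 'cy': 233.5684607751128, 'k1': -0.19090298242366038, 'rvec': array([ 2.1862837 , -2.16806123,  0.0771287 ]), 'tvec': array([0.00483796, 0.61321559, 1.14812084])}
0.1 [0.15259653 0.60576248 0.21341804] [[-9.69699459e-01  2.44300721e-01 -3.41514798e-04]
 [ 2.44300941e-01  9.69698985e-01 -9.63589594e-04]
 [ 9.57609205e-05 -1.01782469e-03 -9.99999477e-01]] 0.09118742478516717 0.0188
```

View pics/top0.png

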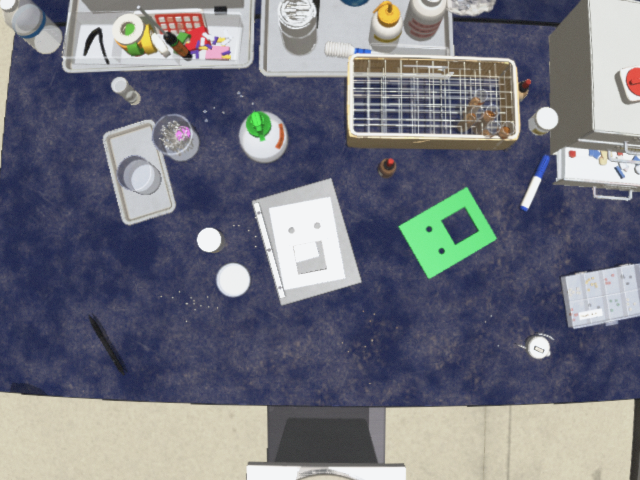

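View pics/scene0.png

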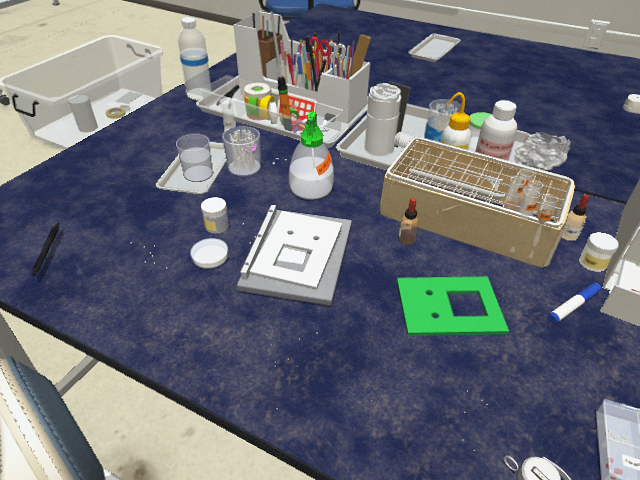

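The candidates are the white/aluminium plate on the grey base at top (305,245) / scene (297,247), and the green plate at top (447,232) / scene (450,305), which is the decoy. I choose the one on the grey base with the rail to its left. The jar is at (209,240), the dish at (233,280) and the dropper at (388,167).

```bash
cat > h.py <<'E'
import numpy as np,cv2
def cam(s):
    K=np.array([[s["fx"],0,s["cx"]],[0,s["fy"],s["cy"]],[0,0,1]]);D=np.array([s["k1"],0,0,0,0.])
    return K,D,cv2.Rodrigues(s["rvec"])[0],np.array(s["tvec"]).reshape(3)
def ray(s,px,z):
    K,D,R,t=cam(s); px=np.asarray(px,float).reshape(-1,1,2)
    u=cv2.undistortPointsIter(px,K,D,None,None,(3,50,1e-9)).reshape(-1,2)
    d=np.c_[u,np.ones(len(u))]@R; c=-R.T@t
    return c+d*((np.asarray(z)-c[2])/d[:,2])[:,None]
def proj(s,P):
    K,D,R,t=cam(s); return cv2.projectPoints(np.asarray(P,float).reshape(-1,1,3),s["rvec"],s["tvec"],K,D)[0].reshape(-1,2)
E
python3 - <<'E'
import pickle,cv2,numpy as np
from h import *
d=pickle.load(open("s0.pkl","rb"));s=d["top"];f=s["frame"]
print(ray(s,[(305,245),(209,240),(233,280),(388,167)],0).round(3))
c=f[170:315,235:375]
cv2.imwrite("pics/crop1.png",cv2.resize(c[:,:,::-1],None,fx=4,fy=4,interpolation=cv2.INTER_CUBIC))
hsv=cv2.cvtColor(f,cv2.COLOR_RGB2HSV)
roi=np.zeros(f.shape[:2],np.uint8);roi[172:312,240:370]=1
b=((hsv[:,:,1]<50)&(hsv[:,:,2]>110)&(roi>0)).astype(np.uint8)
w=((f.min(2)>225)&(roi>0)).astype(np.uint8)
for n,m in(("base",b),("white",w)):
    cs=sorted(cv2.findContours(m,cv2.RETR_CCOMP,cv2.CHAIN_APPROX_NONE)[0],key=cv2.contourArea)[::-1][:6]
    for q in cs: print(n,cv2.contourArea(q),cv2.minAreaRect(q),len(cv2.approxPolyDP(q,4,True)),cv2.approxPolyDP(q,4,True).reshape(-1,2).tolist())
print(f[245,[255,262,270,276,280,285,300,345,352]].tolist())
E
```

```text
[[ 0.592  0.045  0.   ]
 [ 0.6    0.238  0.   ]
 [ 0.521  0.188  0.   ]
 [ 0.751 -0.12   0.   ]]
base 9025.0 ((305.9990234375, 241.2744598388672), (109.38653564453125, 84.97515106201172), 73.81079864501953) 4 [[331, 178], [252, 200], [281, 305], [361, 282]]
base 219.5 ((245.0, 279.5), (10.0, 31.0), 0.0) 3 [[240, 264], [240, 295], [250, 282]]
base 1.0 ((255.00001525878906, 236.00001525878906), (1.4142134189605713, 1.4142134189605713), 45.0) 1 [[254, 236]]
base 0.5 ((248.25, 230.25), (0.7071067094802856, 1.4142134189605713), 45.0) 1 [[249, 230]]
base 0.0 ((255.5, 246.0), (1.0, 0.0), 180.0) 1 [[255, 246]]
base 0.0 ((363.0, 311.0), (0.0, 0.0), 0.0) 1 [[363, 311]]
white 5032.5 ((306.7518310546875, 242.8366241455078), (83.24556732177734, 62.5231819152832), 79.33021545410156) 4 [[329, 197], [269, 208], [285, 289], [345, 277]]
white 551.0 ((309.3971862792969, 257.2100830078125), (31.341276168823242, 31.481611251831055), 79.2156982421875) 6 [[321, 240], [327, 269], [298, 275], [295, 262], [317, 256], [314, 242]]
white 149.5 ((244.0, 279.0), (8.0, 26.0), 0.0) 3 [[240, 266], [241, 292], [248, 277]]
white 125.0 ((274.08489990234375, 268.54718017578125), (37.3620719909668, 4.532898426055908), 74.05460357666016) 3 [[271, 250], [277, 287], [281, 285]]
white 120.5 ((263.4339599609375, 231.01885986328125), (34.6148567199707, 4.395537853240967), 74.05460357666016) 2 [[260, 214], [267, 248]]
white 45.5 ((316.7500305175781, 225.25003051757812), (7.071067810058594, 7.77817440032959), 45.0) 3 [[316, 221], [318, 229], [313, 227]]
[[89, 90, 106], [57, 60, 89], [189, 191, 194], [242, 243, 245], [244, 245, 246], [244, 245, 246], [243, 244, 246], [199, 199, 200], [50, 55, 83]]
```

View pics/crop1.png

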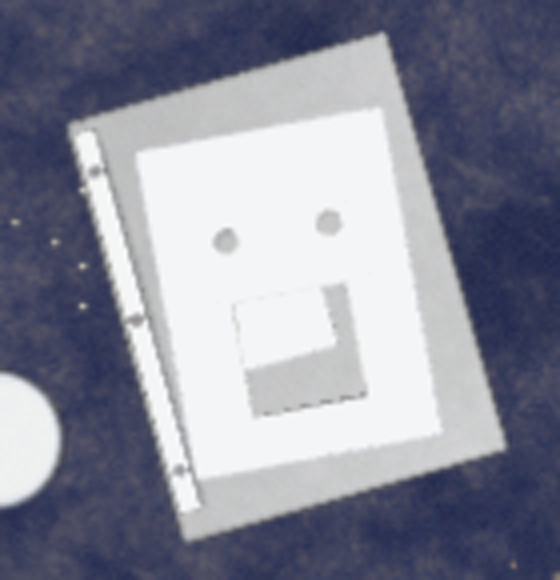

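Crop: white plate on the grey base, rail on its left, plate holes at top (291,230) and (318,226). The plate is short of the pins, so this is the right one. Next I compute the poses.

```bash
cat >> h.py <<'E'
def rects(f):
    """base outline and plate outline rectangles (pixels) in the top view"""
    hsv=cv2.cvtColor(f,cv2.COLOR_RGB2HSV);roi=np.zeros(f.shape[:2],bool);roi[172:312,251:370]=1
    big=lambda m:max(cv2.findContours((m&roi).astype(np.uint8),cv2.RETR_EXTERNAL,cv2.CHAIN_APPROX_NONE)[0],key=cv2.contourArea)
    return big((hsv[:,:,1]<50)&(hsv[:,:,2]>110)),big(f.min(2)>225)
def fit2(a,b):
    """rigid 2D: b = R a + t"""
    ca,cb=a.mean(0),b.mean(0);H=((a-ca)*1)[:,0]@(b-cb)[:,0]+(a-ca)[:,1]@(b-cb)[:,1]
    S=(a-ca)[:,0]@(b-cb)[:,1]-(a-ca)[:,1]@(b-cb)[:,0];th=np.arctan2(S,H)
    R=np.array([[np.cos(th),-np.sin(th)],[np.sin(th),np.cos(th)]]);t=cb-R@ca
    return th,t,np.linalg.norm(b-(a@R.T+t),axis=1)
def order(p): # image corners -> near-right, near-left, far-left, far-right
    p=p[np.argsort(-p[:,1])]; n=p[:2][np.argsort(-p[:2,0])];f=p[2:][np.argsort(p[2:,0])]; return np.r_[n,f]
E
python3 - <<'E'
import pickle
from h import *
d=pickle.load(open("s0.pkl","rb"));s=d["top"]
cb,cp=rects(s["frame"])
B=order(cv2.boxPoints(cv2.minAreaRect(cb)));P=order(cv2.boxPoints(cv2.minAreaRect(cp)))
WB=ray(s,B,[.02]*4)[:,:2];WP=ray(s,P,[.028,.028,.0392,.0392])[:,:2]
side=lambda W:np.linalg.norm(np.roll(W,-1,0)-W,axis=1).round(4)
print("sides",side(WB),side(WP))
thb,tb,eb=fit2(np.array([[-.125,-.09],[-.125,.075],[.09,.075],[.09,-.09]]),WB)
thp,tp,ep=fit2(np.array([[-.08,-.06],[-.08,.06],[.08,.06],[.08,-.06]]),WP)
R=np.array([[np.cos(thb),-np.sin(thb)],[np.sin(thb),np.cos(thb)]])
print("base",thb,tb,eb.round(4));print("plate",thp-thb,(tp-tb)@R,ep.round(4)); print("plate corners in base",((WP-tb)@R).round(4))
rail=ray(s,[(255,202.5),(259,202.5),(284,295),(280,297)],[.038]*4)[:,:2]
print("rail corners in base",((rail-tb)@R).round(4))
hl=ray(s,[(291,230),(317.5,225.5)],[.036]*2)[:,:2];print("holes in base",((hl-tb)@R).round(4))
for n in d:
    print(n,proj(d[n],[[*(tb+R@np.array(q)),.02] for q in [(-.125,-.09),(.09,-.09),(.09,.075)]]).round(1).tolist())
np.savez("pose.npz",th=thb,t=tb)
E
```

```text
sides [0.1653 0.2148 0.1676 0.2149] [0.1209 0.1606 0.121  0.1606]
base 0.2922113020683648 [0.6134048  0.05469559] [0.0002 0.0002 0.0014 0.0013]
plate -0.0972694819813752 [-0.02252665 -0.00827973] [0.0005 0.0005 0.0006 0.0006]
plate corners in base [[-0.1083 -0.0606]
 [-0.0966  0.0597]
 [ 0.0633  0.0441]
 [ 0.0515 -0.0763]]
rail corners in base [[ 0.0806  0.0663]
 [ 0.0784  0.0589]
 [-0.1069  0.0614]
 [-0.1084  0.0698]]
holes in base [[ 0.0097  0.0139]
 [ 0.0037 -0.0376]]
scene [[331.6, 300.7], [351.6, 220.0], [270.3, 208.9]]
top [[361.9, 282.0], [330.9, 177.0], [250.6, 200.4]]
```

```bash
cat >> h.py <<'E'
from bench import env
pz=np.load("pose.npz");TH=float(pz["th"]);T=pz["t"];c,s_=np.cos(TH),np.sin(TH)
RB=np.array([[c,-s_],[s_,c]]); RT=np.array([[-c,-s_,0],[-s_,c,0],[0,0,-1.]])
W=lambda x,y,z:np.r_[T+RB@np.array([x,y]),z]
def F(): return RB.T@env.get_obs()["ft_force"][:2]
def push(p,q,z,stop,step=.001,speed=.02):
    """guarded push from base xy p to q in small steps; stops when resisting force rises over stop"""
    p,q=np.array(p),np.array(q);L=np.linalg.norm(q-p);u=(q-p)/L;f0=F();log=[]
    for k in np.arange(step,L+1e-6,step):
        env.move_l(W(*(p+u*k),z),speed=speed);f=-(F()-f0)@u;log.append((round(k*1e3,1),round(f,1)))
        if f>stop:break
    o=env.get_obs();print("end",RB.T@(o["ee_pos"][:2]-T),o["ee_pos"][2],"t",o["time"]);print(log);return p+u*k
E
python3 - <<'E'
from h import *
X=.02
env.movep(W(X,-.10,.16),RT); env.gripper_to(0.0)
print("t",env.get_obs()["time"]); env.move_l(W(X,-.10,.024)); env.move_l(W(X,-.092,.024),speed=.05); env.wait(.2)
print("t",env.get_obs()["time"])
e=push((X,-.092),(X,-.068),.024,8)
env.move_l(W(X,-.10,.024),speed=.08); env.move_l(W(X,-.10,.12),speed=.25)
s=env.snapshot("top");cv2.imwrite("pics/t1.png",cv2.resize(s["frame"][160:320,220:400,::-1],None,fx=4,fy=3.75))
print(env.get_obs()["time"],env.get_obs()["gripper_width"])
E
```

```text
t 4.35
t 5.9167
end [ 0.02016815 -0.06892169] 0.024138508926358545 t 11.9167
[(np.float64(1.0), np.float64(2.5)), (np.float64(2.0), np.float64(1.1)), (np.float64(3.0), np.float64(1.2)), (np.float64(4.0), np.float64(0.7)), (np.float64(5.0), np.float64(0.9)), (np.float64(6.0), np.float64(1.1)), (np.float64(7.0), np.float64(0.8)), (np.float64(8.0), np.float64(1.0)), (np.float64(9.0), np.float64(1.5)), (np.float64(10.0), np.float64(1.0)), (np.float64(11.0), np.float64(0.9)), (np.float64(12.0), np.float64(1.3)), (np.float64(13.0), np.float64(0.7)), (np.float64(14.0), np.float64(0.7)), (np.float64(15.0), np.float64(1.0)), (np.float64(16.0), np.float64(0.3)), (np.float64(17.0), np.float64(1.4)), (np.float64(18.0), np.float64(1.6)), (np.float64(19.0), np.float64(1.7)), (np.float64(20.0), np.float64(1.1)), (np.float64(21.0), np.float64(1.7)), (np.float64(22.0), np.float64(2.0)), (np.float64(23.0), np.float64(3.0)), (np.float64(24.0), np.float64(9.2))]
13.05 0.00023994047343775787
```

View pics/t1.png

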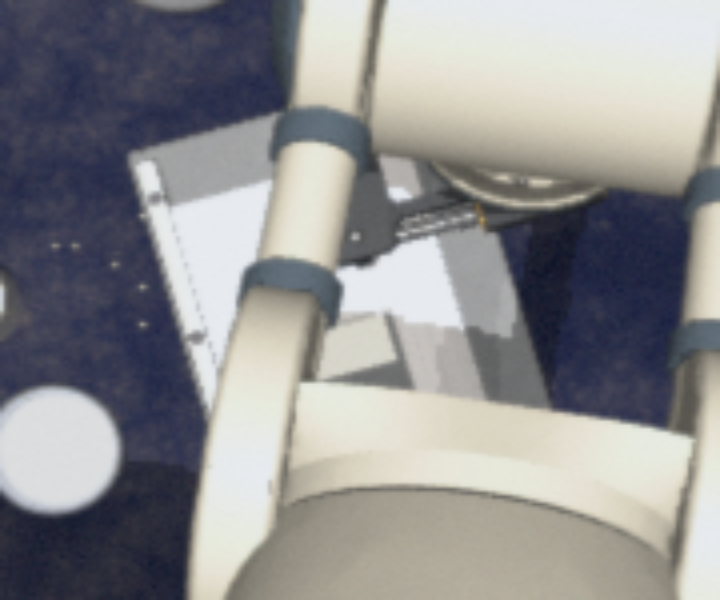

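The force stop at 9 N and the picture agree: the plate is flush along the rail (rail foot at crop (150,165) to (205,390)). Now I push the near edge squarely with both spread fingers.

Run:
```python
from h import *
env.move_l(W(-.142,-.01,.12),speed=.3); env.gripper_to(.07); env.move_l(W(-.142,-.01,.0238),speed=.15)
env.move_l(W(-.13,-.01,.0238),speed=.06); env.wait(.2); print(env.get_obs()["time"])
e=push((-.13,-.01),(-.09,-.01),.0238,10,step=.0015,speed=.02)
s=env.snapshot("scene");cv2.imwrite("pics/s2.png",cv2.resize(s["frame"][180:330,200:400,::-1],None,fx=4,fy=4))
```

```text
16.2833
end [-0.09576088 -0.00964107] 0.02352180178597536 t 22.2833
[(np.float64(1.5), np.float64(0.3)), (np.float64(3.0), np.float64(0.1)), (np.float64(4.5), np.float64(0.1)), (np.float64(6.0), np.float64(-0.0)), (np.float64(7.5), np.float64(0.3)), (np.float64(9.0), np.float64(0.2)), (np.float64(10.5), np.float64(1.0)), (np.float64(12.0), np.float64(-0.5)), (np.float64(13.5), np.float64(0.9)), (np.float64(15.0), np.float64(0.5)), (np.float64(16.5), np.float64(-0.7)), (np.float64(18.0), np.float64(-0.2)), (np.float64(19.5), np.float64(-0.7)), (np.float64(21.0), np.float64(0.4)), (np.float64(22.5), np.float64(0.8)), (np.float64(24.0), np.float64(-0.7)), (np.float64(25.5), np.float64(0.5)), (np.float64(27.0), np.float64(0.4)), (np.float64(28.5), np.float64(0.3)), (np.float64(30.0), np.float64(0.2)), (np.float64(31.5), np.float64(-0.0)), (np.float64(33.0), np.float64(0.5)), (np.float64(34.5), np.float64(5.6)), (np.float64(36.0), np.float64(11.1))]
```

View pics/s2.png

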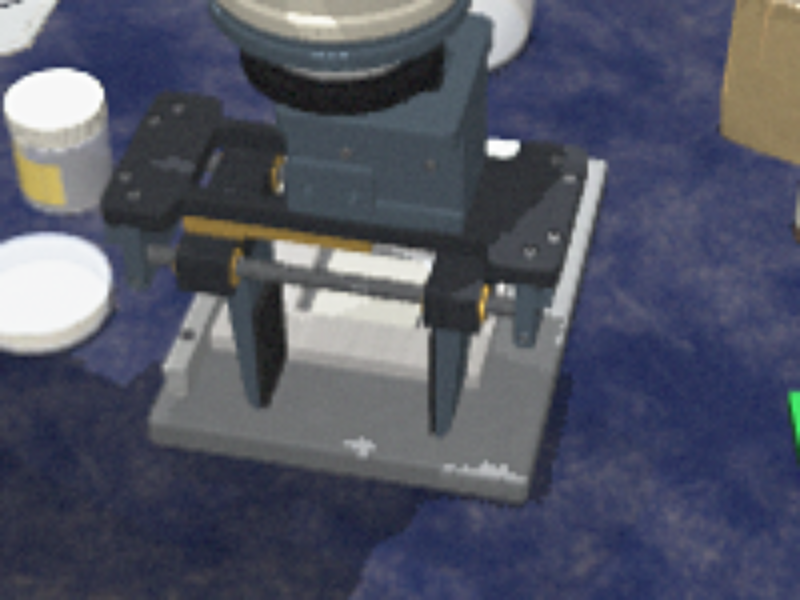

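The push stopped at TCP x = -95.8 mm, against -96 mm predicted for docked. The plate looks flat in this view. I back off and check.

Run:
```python
from h import *
env.move_l(W(-.14,-.01,.0238),speed=.1); env.move_l(W(-.14,-.01,.16),speed=.25)
env.move_j([1.228, 0.494, 1.345, 0, 1.302, -0.096])
t=env.snapshot("top");s=env.snapshot("scene");f=t["frame"]
a=cv2.resize(f[180:310,245:370,::-1],(480,500),interpolation=cv2.INTER_CUBIC)
b=cv2.resize(s["frame"][200:305,235:360,::-1],(320,269),interpolation=cv2.INTER_CUBIC)
im=np.zeros((500,800,3),np.uint8);im[:,:480]=a;im[:269,480:]=b;cv2.imwrite("pics/f3.png",im)
P=order(cv2.boxPoints(cv2.minAreaRect(rects(f)[1])))
WP=ray(t,P,[.028]*4)[:,:2];th,tp,e=fit2(np.array([[-.08,-.06],[-.08,.06],[.08,.06],[.08,-.06]]),WP)
print("plate rel base",th-TH,(tp-T)@RB,e.round(4),"t",env.get_obs()["time"])
print(np.linalg.norm(np.roll(WP,-1,0)-WP,axis=1).round(4))
print("pin tops proj top/scene",[proj(k,[W(.03,y,.03) for y in(.025,-.025)]).round(1).tolist() for k in(t,s)])
```

```text
plate rel base -0.003575098153832279 [-0.00327161  0.00539226] [0.0078 0.0075 0.0083 0.0081] t 26.175
[0.1305 0.1712 0.132  0.1712]
pin tops proj top/scene [[[282.9, 221.9], [307.5, 214.7]], [[287.0, 227.4], [312.8, 231.0]]]
```

View pics/f3.png

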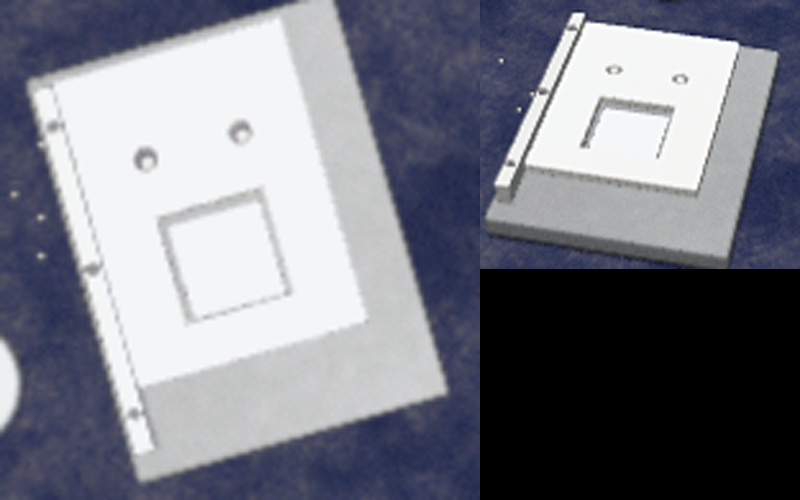

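Both pins now show centred in the holes, at crop (146,160) and (240,132), and the light window is framed. The plate mask merged with the rail (sides 131 x 171 mm), so I discard that fit. I do one corner check of flatness across the two views, then hand in.

Run:
```python
from h import *
import pickle
d=pickle.load(open("s0.pkl","rb"))
for n,g in(("far",.08),("near",-.08)):
    print(n,[(h,[proj(d[k],W(g-.0,-.06,h)).round(1).tolist() for k in("top","scene")]) for h in(.028,.039)])
to=lambda p:(245+p[0]*125/480,180+p[1]*130/500); sc=lambda p:(235+(p[0]-480)*125/320,200+p[1]*105/269)
for n,a,b in(("far",(280,15),(740,42)),("near",(367,321),(697,187))): print(n,"seen",to(a),sc(b))
hs=ray(d["top"],[to((146,160)),to((240,132))],[.028]*2)[:,:2];print("holes in base",((hs-T)@RB).round(4))
```

```text
far [(0.028, [[[317.7, 185.4]], [[335.8, 217.9]]]), (0.039, [[[317.6, 184.5]], [[336.0, 213.5]]])]
near [(0.028, [[[340.7, 264.0]], [[319.3, 275.5]]]), (0.039, [[[340.9, 263.8]], [[319.3, 270.9]]])]
far seen (317.9166666666667, 183.9) (336.5625, 216.39405204460968)
near seen (340.5729166666667, 263.46) (319.765625, 272.9925650557621)
holes in base [[ 0.0306  0.0246]
 [ 0.0309 -0.0251]]
```

Seen minus predicted (docked) in the scene view is -1.5 px at the far corner and -2.5 px at the near corner. A propped far end would put the far corner alone about 4.4 px up, so the plate is flat. The holes measure within 1 mm of the pins.

```bash
python3 -c "
from bench import env
print(env.finish_job(),env.get_obs()['time'])"
```

```text
the job is handed in; nothing more can be done
the job is handed in; nothing more can be done
```

The plate is docked on both pins and lies flat on the base as far as the pictures show. I handed the job in at about 26 s of robot time; it gave no verdict.

**What I did:** I pushed the plate's right edge with the closed fingertips until it sat flush on the rail, stopping at 9 N. Then I opened the fingers to 70 mm and pushed the near edge squarely along the rail until the pins stopped it. The push ended at 11 N with the TCP at base x -95.8 mm, where -96 mm was predicted for docked. After that I withdrew the arm to its start pose, clear of everything.

**Last checks:**
- **Holes:** both pins are visible inside their holes. The holes measure at base (30.6, 24.6) and (30.9, -25.1) mm, against the pins at (30, ±25) mm.
- **Flatness:** the corner check across two views fits a flat plate. Both corners read 1.5 to 2.5 px high in the scene view, probably a calibration bias or hand-picked corners. A far end still propped up would have raised only the far corner, by about 4.4 px.
- **Bystanders:** I did not re-measure the dish, jar and dropper at the end. The arm kept away from them, and the jar and dish stood upright in the picture taken during the second push.

**Failed or disagreed:**
- The final automatic plate outline merged with the rail (131 x 171 mm instead of 120 x 160 mm), so I discarded it and used the holes and corners instead.
- During the side push, the finger went about 4 mm further than predicted before the plate met the rail. I took the force rise, and the picture of the plate along the rail, as the sign that it was flush.

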